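# Slide a plaster strip under the jig's bridge and clamp it

### The job

Slide the plaster strip lying in front of the jig lengthwise, flat on the table all the way, into the jig's channel and under its bridge until its end meets the blue stop. Then push the red handle of the toggle clamp down and over as far as it goes, so that the clamp locks with its pad pressing on the strip, and let go. Never lift the strip, and leave the other loose things where they are.

Things in the scene. Friction and masses are not known exactly. Their poses are not given: they have to be found in the camera images.
- jig: Aluminium and steel jig fixed to the table. Origin on the table at the middle of its channel; +y runs along the channel toward the stop, +x across it toward the toggle clamp, z up. Two fences, 16 mm high, 150 mm long (y -75 to +75 mm), stand 47 mm apart. The strip is home with its centre at x 0, y -75 mm; 135 mm of its tail then lies outside the fences.
- mouth (a point): On the table at the outer end of the channel's flared mouth (jig x 0, y -119 mm): there the 16 mm high, 8 mm thick flared fences are about 90 mm apart, narrowing at 30 degrees a side to the 47 mm channel at y -75 mm.
- bridge (a point): Middle of the underside of the dark steel bridge over the channel, 21 mm above the table. The bridge spans jig y -50 to -20 mm, is 87 mm wide across the channel and its top is 27 mm (its screws 30 mm) above the table.
- stop (a point): Middle of the near face of the blue stop (22 mm high) that closes the channel, at jig y +60 mm. The strip's end must meet it.
- strip_centre (a point): Centre (half-way up) of the loose cast plaster strip, off-white, 42 x 270 x 13 mm, 0.16 kg give or take, its length along its own y axis, lying flat on the table. At the start its +y end points toward the jig's mouth, roughly but not exactly in line with the channel, a few cm before the flare. Being thin, it is best pushed close to the table.
- clamp_handle (a joint): Angle of the toggle clamp's handle, rad. 0 at the start: open, leaning 0.30 from vertical toward the jig's +x, away from the channel. 1.32: fully down, about level, locked; over centre at 1.12. Turns about an axis along jig y through the handle's pivot at jig x 46, y 22, z 82 mm; the arm comes down with it. Stays where left. A few N at the grip move it.
- handle_grip (a point): Middle of the red handle grip, 85 mm from the pivot; the grip is 58 mm long along the handle (50 to 108 mm from the pivot), 30 mm wide along the jig's y and 15 mm thick.
- clamp_pad: Sprung spindle with a black rubber foot, 16 mm across, at the end of the clamp's arm; over the channel's middle at jig y 22 mm when down, about 3.5 cm higher when open. Locked on the strip it presses with about 7 N; brought down before the strip is home it blocks the strip. Origin where the spindle passes the arm.
- maquette_c (a point): Egg-shaped brown clay study, 58 x 63 x 78 mm, standing on the table beyond the strip; point 20 mm above its underside. To be left alone.
- tape_roll_c (a point): Roll of blue masking tape, 103 mm across, 25 mm high; its centre. To be left alone.
- clay_ball_c (a point): Ball of clay, 54 x 56 x 42 mm; its centre. To be left alone.
- clay_plug_c (a point): Pinched plug of clay, 46 x 67 x 37 mm, left of the jig; its centre. To be left alone.

How it is judged:
By the outcome, as a careful person would: the job done as asked, in the order asked, and still so for the second after the job is handed in, with the robot touching nothing.
It also fails if it takes over 72 s, if anything falls off the work surface, if the arm or the gripper's body presses on something with over 40 N, if the wrist force passes 120 N, or if a joint passes its speed limit or range.

### The arm

A 6-joint arm with a two-finger parallel gripper is mounted at the origin on a cart in front of the work surface, level with it; the furniture and walls round the work are solid. World frame = base frame: x ahead of the robot, y to its left, z up, the work surface at z = 0. Lengths are in m, angles in degrees, forces in N, time in s.
With the tool pointing down it reaches from about 0.425 to 0.95 m from the base axis. Payload 14.7 kg.
Tool frame: the origin (TCP) lies midway between the tips of the shut fingers; the grasp point (between the pads) lies 19 mm behind it (tcp_to_grasp is the distance from the TCP to the grasp point, in m); z points along the fingers, y is the line along which they close (so a half turn about z gives the same grasp; the last joint's range is limited). The gripper opens to 85 mm and grips with 20 to 120 N. Pads are 22 mm wide; open, the fingers measure 114 mm over their backs; the gripper's body (76 mm by 85 mm) begins 54 mm behind the grasp point. The pads swing forward as they close: fully open they stand 13 mm farther back than shut.
Start: joints at [-65.695, 27.513, 91.461, -0, 61.026, -2.67], TCP at [0.295, -0.579, 0.231] pointing down, gripper open.
Joint ranges: [-157.49, 157.49], [-46.99, 117.5], [13.45, 153.17], [-89.5, 269.5], [5.16, 153.95], [-167.48, 167.48]. Speed limits (degrees/s): [108.29, 108.29, 136.94, 172.46, 172.46, 172.46].

### API

Orientations are given as a 3x3 rotation matrix whose columns are the frame's x, y, z axes.
In Python, from station import * gives the robot as it stands.
- The arm moves only by the tool send_rows, never from a script. Its argument "targets" is a list that holds one entry, the list of rows, each a list of 7 numbers: the shift along the tool's x, y, z in m, then the turn, a rotation vector about the tool's x, y, z in rad, then the closure in counts, from 0 (fully open) to 255 (shut). A call has 1 to 8 rows; each row shifts and turns the commanded pose from where the row before left it, along the tool's axes as they then stand; what a row does not reach is not made up. A row lasts 1/8 s, in which the tool goes at most 62.5 mm and 10.7 degrees, less where a joint would pass 70% of its speed; a pose out of reach is approached as far as the arm can. A call is refused whole if a number of a shift passes 0.0625 or a number of a turn 0.188, either way. A call with a gripper value outside its range is refused whole. The fingers move at their own pace and stop on an object; "squeeze" is the grip in N (left out, the last holds). Time passes only in rows, so rows that do not move let the fingers close. It gives the time, the measured TCP pose, the force, the opening and the grip force at its end, in the units of the state.
- get_state(): the state, without advancing time (a new reading comes with each control period).
- grab_frame(name): name is "side" or "top" or "wrist"; returns a dict with "frame" (420x560x3 uint8, blue, green, red), "range_z" (420x560 float32, m along the optical axis (not along the pixel's ray), 0 where there is no reading), "K" (3x3 intrinsics, pixels), "dist_coeffs" ([k1, k2, p1, p2, k3] as OpenCV has them; the pictures are not rectified), "rvec" (rotation vector, rad) and "tvec" (3), from world to camera coordinates, as OpenCV has them. Camera axes: x right, y down, z forward; pixel columns grow to the right and rows downward; lengths in m; the calibration is good to about 2 mm. A picture is of the moment at which its call begins.
- job_done(): hands the job in; it is judged then, once.
The state is a dict: "time": time; "qpos": joint angles; "dq": joint speeds; "joint_torque": joint torques, N m; "ee_pos": TCP position; "ee_rot": TCP orientation; "wrist_force": force on the tool from outside, world axes, zero at the start; "wrist_torque": the same for the moment, N m; "gripper_width": finger opening in m; "finger_force": force on a finger pad.
Only numpy, scipy, OpenCV 4.12 (cv2) and the standard library are available. Lean on these libraries where they do the work, as an engineer would, in place of code of your own. Each camera call takes 0.05 s, during which the arm holds its last target. There are 200 camera calls.

## Working session

There is one attempt and no reset: what is moved stays moved. The work goes in short steps, Python scripts to look and compute and a tool call to move; the robot and the scene stay as the last step left them, time stands still between calls to the robot, and variables do not carry over. Pictures are saved under pics/ and viewed, at most 10 in all, crops included, and the job is handed in when it is done.

Besides the shell and the picture viewer there is one more tool, called after ">>>" by a JSON object that holds its "name" and its "arguments", one argument or row to a line. send_rows: Moves the arm, as the interface text tells. Its arguments: {"type":"object","properties":{"targets":{"type":"array"},"squeeze":{"type":"number"}},"required":["targets"]}

```bash
mkdir -p pics; ls; cat > h.py <<'E'
from station import *
import numpy as np, cv2
def cloud(f):
    K,d=np.array(f["K"],float),np.array(f["dist_coeffs"],float)
    h,w=f["range_z"].shape
    u,v=np.meshgrid(np.arange(w),np.arange(h))
    p=cv2.undistortPoints(np.stack([u,v],-1).reshape(-1,1,2).astype(float),K,d).reshape(h,w,2)
    z=f["range_z"]; c=np.dstack([p[...,0]*z,p[...,1]*z,z])
    R=cv2.Rodrigues(np.array(f["rvec"],float))[0]; t=np.array(f["tvec"],float).ravel()
    return (c-t)@R
def save(n,f,s=1): cv2.imwrite("pics/"+n,f["frame"] if s==1 else cv2.resize(f["frame"],None,fx=s,fy=s))
E
python3 - <<'E'
from h import *
import pickle
a=grab_frame("top");b=grab_frame("side")
pickle.dump((a,b),open("f0.pkl","wb"))
cv2.imwrite("pics/top.png",a["frame"]);cv2.imwrite("pics/side.png",b["frame"])
s=get_state();print(s)
for f in(a,b):
    R=cv2.Rodrigues(np.array(f["rvec"],float))[0];print(-R.T@np.array(f["tvec"]).ravel(),R[2])
E
```

```text
pics
{'time': 0.1, 'qpos': array([-6.56955856e+01,  2.75471881e+01,  9.14897447e+01,  1.04362756e-03,
        6.10261505e+01, -2.67080192e+00]), 'dq': array([ 0.01662069, -0.06669403, -0.05362598, -0.00395881,  0.132149  ,
       -0.05674879]), 'joint_torque': array([ 2.88758447e-04, -9.52256441e+01, -4.31044829e+01,  2.91755850e-05,
        5.30195495e-03, -5.58068962e-06]), 'ee_pos': array([ 0.29470842, -0.57894044,  0.23072865]), 'ee_rot': array([[ 8.91206838e-01,  4.53596934e-01, -4.38636358e-04],
       [ 4.53597141e-01, -8.91206269e-01,  1.00998853e-03],
       [ 6.72122287e-05, -1.09907288e-03, -9.99999394e-01]]), 'wrist_force': array([0.12357376, 0.13352154, 0.6567055 ]), 'wrist_torque': array([-0.0637406 , -0.03823768, -0.00630366]), 'finger_force': 0.0, 'gripper_width': 0.08549806365627738}
[0.44798874 0.06686812 1.19009544] [ 0.12752132  0.02289662 -0.99157151]
[0.38145779 0.94587053 0.97089413] [ 0.17572984 -0.70639382 -0.68565793]
```

View pics/top.png

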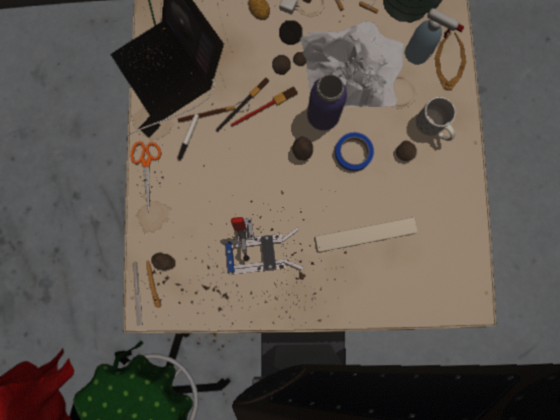

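View pics/side.png

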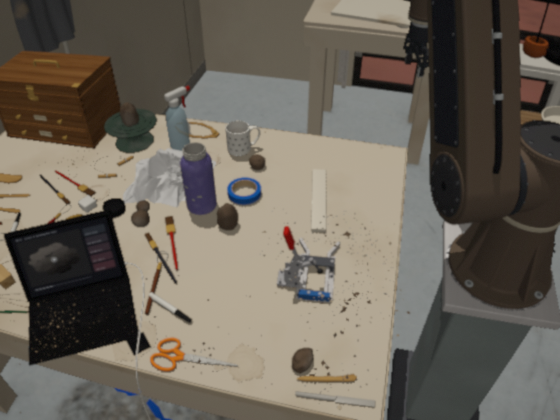

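The top view shows the off-white strip at about (316–417, 218–250). The jig has its mouth at x≈300, its blue stop at (230,257), its bridge at (268,253) and its red handle at (238,224). The side view agrees.

```bash
python3 - <<'E'
from h import *
import pickle
a,b=pickle.load(open("f0.pkl","rb"))
P=cloud(a)
hsv=cv2.cvtColor(a["frame"],cv2.COLOR_BGR2HSV)
def ray(f,px,z):
    K,d=np.array(f["K"]),np.array(f["dist_coeffs"])
    n=cv2.undistortPoints(np.array(px,float).reshape(-1,1,2),K,d).reshape(-1,2)
    R=cv2.Rodrigues(np.array(f["rvec"],float))[0];t=np.array(f["tvec"],float).ravel()
    C=-R.T@t; D=np.c_[n,np.ones(len(n))]@R
    return C+D*((z-C[2])/D[:,2])[:,None]
# strip
sub=np.zeros(hsv.shape[:2],bool);sub[205:262,308:428]=1
print("strip hsv",hsv[234,360],"table",hsv[270,360], "z",P[234,360],P[270,360])
m=(sub&(hsv[...,1]<70)&(hsv[...,2]>140)).astype(np.uint8)
n,l,st,_=cv2.connectedComponentsWithStats(m);k=1+st[1:,4].argmax();print(st[k])
c=np.array(cv2.findContours((l==k).astype(np.uint8),0,1)[0][0]).reshape(-1,2)
w=ray(a,c,.013)[:,:2]
r=cv2.minAreaRect((w*1000).astype(np.float32));print("rect",r);print(cv2.boxPoints(r))
# blue stop
sub[:]=0;sub[225:285,215:245]=1
m=sub&(hsv[...,0]>95)&(hsv[...,0]<130)&(hsv[...,1]>120)
vv,uu=np.where(m);w=ray(a,np.c_[uu,vv],.022);print("stop",cv2.minAreaRect((w[:,:2]*1000).astype(np.float32)),len(uu),"z",np.median(P[m][:,2]))
# bridge
sub[:]=0;sub[225:285,255:280]=1
m=(sub&(hsv[...,2]<75)).astype(np.uint8)
n,l,st,_=cv2.connectedComponentsWithStats(m);k=1+st[1:,4].argmax();print(st[k])
vv,uu=np.where(l==k);w=ray(a,np.c_[uu,vv],.027);rr=cv2.minAreaRect((w[:,:2]*1000).astype(np.float32));print("bridge",rr,"z",np.median(P[l==k][:,2]))
sub[:]=0;sub[205:260,220:260]=1
m=sub&((hsv[...,0]<8)|(hsv[...,0]>172))&(hsv[...,1]>140)
print("red",np.median(P[m],0),P[m].min(0),P[m].max(0))
cv2.imwrite("pics/crop.png",cv2.resize(a["frame"][195:290,205:430],None,fx=3.5,fy=3.5,interpolation=cv2.INTER_CUBIC))
E
```

```text
strip hsv [ 16  52 162] table [ 15  67 149] z [ 0.52181688 -0.13062837  0.01127172] [ 0.42725988 -0.12874449  0.00121458]
[ 308  205  120   57 6281]
rect ((524.4544677734375, -152.3097381591797), (318.6710510253906, 148.6232452392578), 88.73131561279297)
[[ 446.63324 -309.96088]
 [ 595.22003 -313.25153]
 [ 602.2757     5.3414 ]
 [ 453.6889     8.63205]]
stop ((467.6704406738281, 214.03823852539062), (74.25892639160156, 13.071358680725098), 4.9285173416137695) 115 z 0.021759725813647587
[261 236  15  34 364]
bridge ((477.33782958984375, 113.74739074707031), (85.40139770507812, 32.81888961791992), 4.497764587402344) z 0.026104369291368792
red [0.54159665 0.17521403 0.17711149] [0.52857075 0.16205881 0.13929072] [0.55530406 0.18955112 0.18915569]
```

View pics/crop.png

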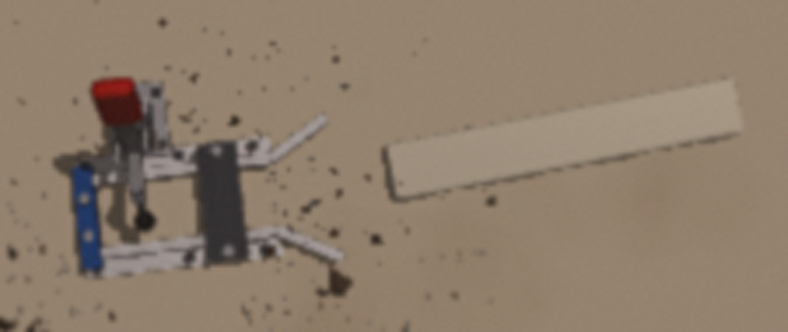

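Crop: the strip's near end is at about (388–400, 145–200) and its far end at (740, 80–130). The clamp is open and the pad is at (145,220). My colour mask for the strip leaked, so I'll use height and contrast instead.

```bash
cat >> h.py <<'E'
def ray(f,px,z):
    K,d=np.array(f["K"]),np.array(f["dist_coeffs"])
    n=cv2.undistortPoints(np.array(px,float).reshape(-1,1,2),K,d).reshape(-1,2)
    R=cv2.Rodrigues(np.array(f["rvec"],float))[0];t=np.array(f["tvec"],float).ravel()
    C=-R.T@t; D=np.c_[n,np.ones(len(n))]@R
    return C+D*((z-C[2])/D[:,2])[:,None]
def strip(a,box,zt=.007):
    P=cloud(a);m=np.zeros(P.shape[:2],np.uint8)
    r0,r1,c0,c1=box;m[r0:r1,c0:c1]=((P[...,2]>zt)&(P[...,2]<.02))[r0:r1,c0:c1]
    n,l,st,_=cv2.connectedComponentsWithStats(m);k=1+st[1:,4].argmax()
    vv,uu=np.where(l==k)
    return cv2.minAreaRect((ray(a,np.c_[uu,vv],.013)[:,:2]*1000).astype(np.float32)),st[k]
E
python3 - <<'E'
from h import *
import pickle
a,b=pickle.load(open("f0.pkl","rb"))
r,s=strip(a,(205,262,308,428));print(r,s);print(cv2.boxPoints(r))
# mid column ray check: strip 4 corner px from crop/3.5
print(ray(a,np.array([[385,147],[396,200],[735,80],[742,131]])/3.5+[205,195],.013))
J=np.array([474,148.5]);t=np.radians(4.8);jx=np.array([np.cos(t),np.sin(t)]);jy=np.array([-jx[1],jx[0]])
for n,x,y in [("mouth",0,-119),("home",0,-75),("tail home",0,-210),("pivot",46,22)]: print(n,J+x*jx+y*jy)
E
```

```text
((521.0064086914062, -147.23269653320312), (42.34385299682617, 270.48388671875), 9.686824798583984) [ 315  217  103   35 1598]
[[ 477.3802    -17.481453]
 [ 522.8925   -284.10883 ]
 [ 564.6326   -276.98395 ]
 [ 519.1203    -10.356567]]
[[ 0.51619864 -0.01137687  0.013     ]
 [ 0.47626942 -0.01855226  0.013     ]
 [ 0.56144198 -0.27886893  0.013     ]
 [ 0.52259101 -0.28211617  0.013     ]]
mouth [483.95766336  29.91734975]
home [480.27583825  73.76303556]
tail home [491.5723471  -60.76350044]
pivot [517.99775897 174.2720237 ]
```

>>> {"name": "send_rows", "arguments": {
  "targets": [
    [[0,0,0,0,0,-0.181,90],[0,0,0,0,0,-0.181,90],[0,0,0,0,0,-0.181,90],[0,0,0,0,0,-0.181,90],[0,0,0,0,0,-0.181,90],[0,0,0,0,0,-0.181,90],[0,0,0,0,0,-0.181,90],[0,0,0,0,0,0,90]]
  ],
  "squeeze": 20
}}

```text
time: 1.1
ee_pos: [0.2947, -0.5791, 0.231]
ee_rot: [[-0.165, 0.986, -0.0], [0.986, 0.165, 0.001], [0.001, -0.0, -1.0]]
wrist_force: [-0.8, -0.4, 1.0]
gripper_width: 0.0557
finger_force: 0.0
```

>>> {"name": "send_rows", "arguments": {
  "targets": [
    [[0.036,0.036,0.012,0,0,0,90],[0.036,0.036,0.012,0,0,0,90],[0.036,0.036,0.012,0,0,0,90],[0.036,0.036,0.012,0,0,0,90],[0.036,0.036,0.012,0,0,0,90],[0.036,0.036,0.012,0,0,0,90],[0.036,0.036,0.012,0,0,0,90],[0,0,0,0,0,0,90]]
  ]
}}

```text
time: 2.1
ee_pos: [0.5025, -0.2859, 0.1463]
ee_rot: [[-0.165, 0.986, -0.001], [0.986, 0.165, 0.001], [0.001, -0.001, -1.0]]
wrist_force: [0.3, -0.1, -0.2]
gripper_width: 0.0553
finger_force: 0.0
```

```bash
cat >> h.py <<'E'
def to(x,y,z,yaw):
    "remaining move in tool axes to world x,y,z (m), tool x axis = strip/jig y with given yaw deg"
    s=get_state();R=np.array(s["ee_rot"]);d=np.array([x,y,z])-s["ee_pos"]
    t=np.radians(yaw);c,n=np.cos(t),np.sin(t);G=np.array([[-n,c,0],[c,n,0],[0,0,-1]]).T
    rv=cv2.Rodrigues(R.T@G)[0].ravel()
    print("t",round(s["time"],2),"pos",np.round(s["ee_pos"],4),"d_tool",np.round(R.T@d,4),"d in goal axes",np.round(G.T@d,4),"rv",np.round(rv,4),"F",np.round(s["wrist_force"],1),"w",round(s["gripper_width"],4),"grip",s["finger_force"])
E
python3 -c "
from h import *
to(.537,-.2407,.02,9.7)
f=grab_frame('wrist');save('w1.png',f)"
```

```text
t 2.1 pos [ 0.5025 -0.2859  0.1463] d_tool [0.0387 0.0416 0.1264] d in goal axes [0.0387 0.0416 0.1263] rv [-0.001  -0.0014 -0.0038] F [ 0.3 -0.1 -0.2] w 0.0553 grip 0.0
```

View pics/w1.png

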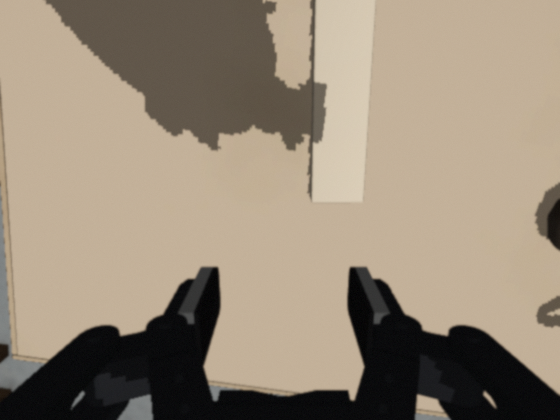

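The wrist view shows the strip's tail end at (312–363, 200), ahead and to the right of the fingers, which are at (215–350, 270). That matches the computed move. I'll go over it and down.

>>> {"name": "send_rows", "arguments": {
  "targets": [
    [[0.02,0.021,0.01,0,0,0,90],[0.019,0.021,0.01,0,0,0,90],[0,0,0.03,0,0,0,90],[0,0,0.03,0,0,0,90],[0,0,0.02,0,0,0,90],[0,0,0.01,0,0,0,90],[0,0,0.006,0,0,0,90],[0,0,0,0,0,0,90]]
  ]
}}

```text
time: 3.15
ee_pos: [0.5364, -0.2438, 0.0315]
ee_rot: [[-0.165, 0.986, 0.0], [0.986, 0.165, -0.0], [-0.0, 0.0, -1.0]]
wrist_force: [-0.1, -0.1, -0.6]
gripper_width: 0.0552
finger_force: 0.0
```

```bash
python3 -c "
from h import *
to(.537,-.2407,.006,9.7)
f=grab_frame('wrist');save('w2.png',f)"
```

```text
t 3.15 pos [ 0.5364 -0.2438  0.0315] d_tool [0.003  0.0011 0.0255] d in goal axes [0.003  0.0011 0.0255] rv [ 0.0002  0.0002 -0.0032] F [-0.1 -0.1 -0.6] w 0.0552 grip 0.0
```

View pics/w2.png

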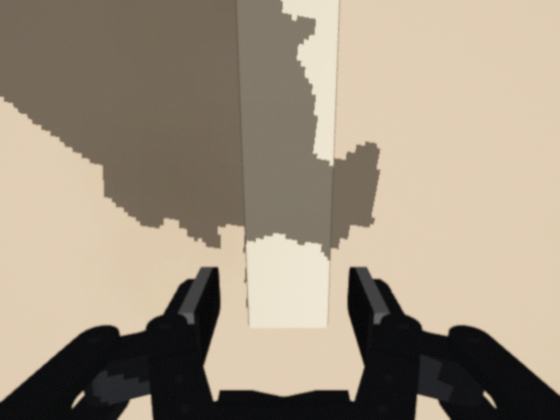

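>>> {"name": "send_rows", "arguments": {
  "targets": [
    [[0.001,0.001,0.012,0,0,0,90],[0.001,0,0.008,0,0,0,90],[0,0,0.005,0,0,0,90],[0,0,0.002,0,0,0,90],[0,0,0.002,0,0,0,90],[0,0,0,0,0,0,90]]
  ]
}}

```text
time: 3.95
ee_pos: [0.5371, -0.2414, 0.0023]
ee_rot: [[-0.166, 0.986, 0.0], [0.986, 0.166, -0.0], [-0.0, 0.0, -1.0]]
wrist_force: [0.0, 0.1, 0.7]
gripper_width: 0.0553
finger_force: 0.0
```

```bash
python3 -c "
from h import *
to(.537,-.2407,.002,9.7)
f=grab_frame('side');P=cloud(f)
d=np.hypot(P[...,0]-.537,P[...,1]+.2407);m=(d<.06)
q=P[m];b=f['frame'][m].mean(1)<45
print('dark low z',np.percentile(q[b][:,2],[0,1,3,5,10,20]),b.sum())"
```

```text
t 3.95 pos [ 0.5371 -0.2414  0.0023] d_tool [0.0007 0.     0.0003] d in goal axes [0.0007 0.     0.0003] rv [ 0.0001  0.     -0.0023] F [0.  0.1 0.7] w 0.0553 grip 0.0
dark low z [0.04610918 0.05535193 0.06221847 0.07423136 0.09238372 0.11442779] 1655
```

>>> {"name": "send_rows", "arguments": {
  "targets": [
    [[0,0,0.0015,0,0,0,90],[0,0,0,0,0,0,160],[0,0,0,0,0,0,160],[0,0,0,0,0,0,160],[0,0,0,0,0,0,160],[0,0,0,0,0,0,160]]
  ],
  "squeeze": 20
}}

```text
time: 4.75
ee_pos: [0.5371, -0.2413, 0.0009]
ee_rot: [[-0.166, 0.986, 0.0], [0.986, 0.166, -0.0], [-0.0, 0.0, -1.0]]
wrist_force: [-0.7, 0.3, 4.8]
gripper_width: 0.0413
finger_force: 20.9
```

```bash
python3 -c "
from h import *
J=np.array([474,148.5]);t=np.radians(4.8);jx=np.array([np.cos(t),np.sin(t)]);jy=np.array([-jx[1],jx[0]])
r,s=strip(grab_frame('top'),(205,262,308,428));print(r)
p=get_state()['ee_pos'];print('tcp in jig',((p[:2]*1000-J)@jx,(p[:2]*1000-J)@jy))
for y in(-265,):
  q=(J+jy*y)/1000;print(q);to(q[0],q[1],p[2],4.8)
"
```

```text
((517.2263793945312, -13.254404067993164), (4.699570655822754, 5.913384914398193), 61.96061706542969)
tcp in jig (np.float64(30.2555156054183), np.float64(-393.7666766184044))
[ 0.49617463 -0.11557061]
t 4.8 pos [ 0.5371 -0.2414  0.0009] d_tool [ 0.1308 -0.0195 -0.    ] d in goal axes [ 0.1288 -0.0303  0.    ] rv [0.0001 0.0001 0.0832] F [-0.3  0.5  4.7] w 0.0416 grip 20.94982087612152
```

>>> {"name": "send_rows", "arguments": {
  "targets": [
    [[0.002,-0.0055,0,0,0,0.0208,160],[0.002,-0.0057,0,0,0,0.0208,160],[0.002,-0.0064,0,0,0,0.0208,160],[0.002,-0.0069,0,0,0,0.0208,160],[0.002,-0.005,0,0,0,0,160],[0,0,0,0,0,0,160]]
  ]
}}

```text
time: 5.55
ee_pos: [0.5056, -0.2348, 0.0009]
ee_rot: [[-0.084, 0.996, -0.001], [0.996, 0.084, 0.0], [0.001, -0.001, -1.0]]
wrist_force: [-4.1, -1.7, 8.5]
gripper_width: 0.0414
finger_force: 21.4
```

```bash
python3 -c "
from h import *
J=np.array([474,148.5]);t=np.radians(4.8);jx=np.array([np.cos(t),np.sin(t)]);jy=np.array([-jx[1],jx[0]])
q=(J-jy*270)/1000;to(q[0],q[1],.001,4.8)
f=grab_frame('top');cv2.imwrite('pics/t2.png',cv2.resize(f['frame'][195:290,205:430],None,fx=3.5,fy=3.5,interpolation=cv2.INTER_CUBIC))
P=cloud(f)
X=(P[...,:2]*1000-J)@jx;Y=(P[...,:2]*1000-J)@jy;Z=P[...,2]*1000
for y in range(-240,-130,12):
  m=(abs(Y-y)<6)&(abs(X)<60)&(Z>7)&(Z<18)
  print(y,m.sum(),X[m].min().round(1) if m.any() else 0,X[m].max().round(1) if m.any() else 0)
m=(abs(X)<12)&(Z>7)&(Z<18)&(Y<-110)&(Y>-260);print('front',Y[m].max())
for y in range(-112,70,12):  # fences
  m=(abs(Y-y)<6)&(abs(X)<70)&(Z>12)&(Z<19.5)
  print(y,'fence inner -', np.percentile(X[m&(X<0)],[2,98]).round(1) if (m&(X<0)).any() else 0,'+',np.percentile(X[m&(X>0)],[2,98]).round(1) if (m&(X>0)).any() else 0)
"
```

```text
t 5.55 pos [ 0.5056 -0.2348  0.0009] d_tool [ 1.146e-01  6.000e-04 -1.000e-04] d in goal axes [ 1.146e-01  6.000e-04 -1.000e-04] rv [-0.001  -0.0005  0.0001] F [-4.1 -1.7  8.5] w 0.0414 grip 21.409550607204437
-240 0 0 0
-228 0 0 0
-216 0 0 0
-204 0 0 0
-192 0 0 0
-180 9 11.5 19.4
-168 41 -8.4 20.4
-156 43 -20.6 18.8
-144 0 0 0
-132 0 0 0
front -154.288618055286
-112 fence inner - [-50.1 -39.5] + [45.7 56.7]
-100 fence inner - [-43.7 -33. ] + [38.9 49.9]
-88 fence inner - [-35.2 -26.5] + [32.2 43. ]
-76 fence inner - [-27.8 -22.5] + [27.  36.4]
-64 fence inner - [-33.1 -21.5] + [26.3 33.6]
-52 fence inner - [-28.6 -21.3] + [26.4 41.5]
-40 fence inner - 0 + 0
-28 fence inner - 0 + 0
-16 fence inner - [-29.9 -22.2] + [25.2 32.4]
-4 fence inner - [-29.3 -23.2] + [25.9 67. ]
8 fence inner - [-30.3 -22.7] + [25.1 69.8]
20 fence inner - [-29.6 -23.5] + [25.6 40.2]
32 fence inner - [-30.6 -25. ] + [24.7 46.3]
44 fence inner - [-29.8 -23.8] + [24.4 64.9]
56 fence inner - [-34.4  -7.9] + [ 4.5 33.7]
68 fence inner - [-37.4  -2.4] + [ 8.8 36.8]
```

View pics/t2.png

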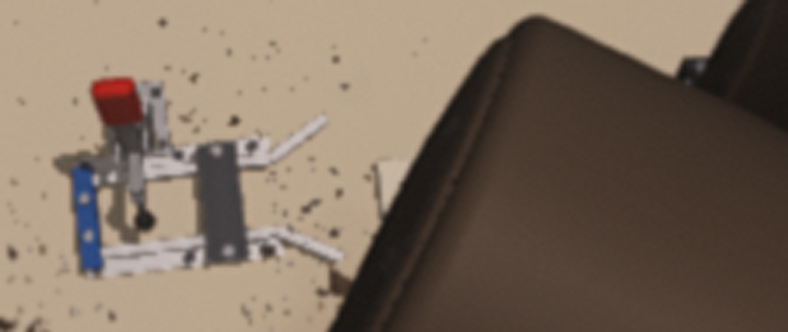

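The front end of the strip is at (380, 165–210) in the crop, before the mouth, and the arm hides the rest. The fence edges give a jig yaw of about 5.7°, with the channel line 1.2 mm toward +x. I'll correct for that and enter the mouth.

>>> {"name": "send_rows", "arguments": {
  "targets": [
    [[0.003,0.0039,0,0,0,-0.008,160],[0.003,0.0039,0,0,0,-0.008,160],[0.012,0,0,0,0,0,160],[0.012,0,0,0,0,0,160],[0.012,0,0,0,0,0,160],[0.012,0,0,0,0,0,160],[0.008,0,0,0,0,0,160],[0,0,0,0,0,0,160]]
  ]
}}

```text
time: 6.6
ee_pos: [0.5076, -0.1716, 0.0009]
ee_rot: [[-0.1, 0.995, -0.001], [0.995, 0.1, 0.001], [0.001, -0.001, -1.0]]
wrist_force: [1.3, 6.0, 8.4]
gripper_width: 0.0414
finger_force: 21.3
```

```bash
cat >> h.py <<'E'
J=np.array([475.2,148.6]);t=np.radians(5.7);jx=np.array([np.cos(t),np.sin(t)]);jy=np.array([-jx[1],jx[0]])
def jig(n,ys):
    f=grab_frame(n);P=cloud(f)
    X=(P[...,:2]*1000-J)@jx;Y=(P[...,:2]*1000-J)@jy;Z=P[...,2]*1000
    p=get_state()['ee_pos'][:2]*1000-J;print('tcp jig',(p@jx).round(1),(p@jy).round(1))
    for y in ys:
        m=(abs(Y-y)<6)&(abs(X)<60)&(Z>7)&(Z<19)
        x=np.sort(X[m]);g=np.where(np.diff(x)>2.5)[0]
        print(y,[(round(s[0],1),round(s[-1],1)) for s in np.split(x,g+1) if len(s)])
    m=(abs(X)<10)&(Z>7)&(Z<18)&(Y<58)&(Y>-260);print('front',np.percentile(Y[m],98) if m.any() else None)
    return f
E
python3 -c "
from h import *
to(0.5,0,.001,5.7)
for n in('top','side'): jig(n,range(-150,60,15))
"
```

```text
t 6.6 pos [ 0.5076 -0.1716  0.0009] d_tool [ 0.1715  0.0096 -0.    ] d in goal axes [ 1.715e-01  9.400e-03 -1.000e-04] rv [-0.0006 -0.0006  0.0008] F [1.3 6.  8.4] w 0.0414 grip 21.347584426403046
tcp jig 0.4 -321.9
-150 []
-135 []
-120 []
-105 []
-90 []
-75 []
-60 []
-45 []
-30 []
-15 [(np.float64(-31.3), np.float64(-23.6)), (np.float64(23.8), np.float64(32.7)), (np.float64(42.9), np.float64(42.9))]
0 [(np.float64(-30.4), np.float64(-24.1)), (np.float64(23.6), np.float64(31.6)), (np.float64(36.1), np.float64(36.1)), (np.float64(38.6), np.float64(38.8)), (np.float64(41.3), np.float64(49.7)), (np.float64(52.4), np.float64(58.2))]
15 [(np.float64(-43.9), np.float64(-43.9)), (np.float64(-40.7), np.float64(-40.7)), (np.float64(-30.6), np.float64(-24.8)), (np.float64(23.9), np.float64(32.6)), (np.float64(40.2), np.float64(47.6))]
30 [(np.float64(-45.3), np.float64(-45.3)), (np.float64(-31.4), np.float64(-23.9)), (np.float64(24.2), np.float64(29.6)), (np.float64(37.8), np.float64(40.0)), (np.float64(42.8), np.float64(45.7))]
45 [(np.float64(-43.5), np.float64(-43.2)), (np.float64(-30.2), n
[... 1499 characters left out ...]
)]
0 [(np.float64(-36.8), np.float64(-36.8)), (np.float64(-29.1), np.float64(-23.6)), (np.float64(24.0), np.float64(32.1)), (np.float64(36.7), np.float64(37.1)), (np.float64(41.5), np.float64(44.2))]
15 [(np.float64(-30.2), np.float64(-23.0)), (np.float64(25.1), np.float64(31.0)), (np.float64(40.7), np.float64(46.2))]
30 [(np.float64(-28.6), np.float64(-23.2)), (np.float64(24.1), np.float64(31.9)), (np.float64(40.8), np.float64(41.5)), (np.float64(44.1), np.float64(58.7))]
45 [(np.float64(-35.0), np.float64(-35.0)), (np.float64(-27.2), np.float64(-22.1)), (np.float64(24.6), np.float64(32.0)), (np.float64(36.9), np.float64(39.4)), (np.float64(42.5), np.float64(59.7))]
front -89.71221909482988
```

The fences are now symmetric about x=0 and the strip is centred within 1 mm. I'll continue in.

>>> {"name": "send_rows", "arguments": {
  "targets": [
    [[0.012,0,0,0,0,0,160],[0.012,0,0,0,0,0,160],[0.012,0,0,0,0,0,160],[0.012,0,0,0,0,0,160],[0.012,0,0,0,0,0,160],[0,0,0,0,0,0,160]]
  ]
}}

```text
time: 7.45
ee_pos: [0.5015, -0.1117, 0.0009]
ee_rot: [[-0.1, 0.995, -0.001], [0.995, 0.1, 0.0], [0.0, -0.001, -1.0]]
wrist_force: [0.5, 6.9, 8.0]
gripper_width: 0.0417
finger_force: 21.4
```

>>> {"name": "send_rows", "arguments": {
  "targets": [
    [[0.01,0,0,0,0,0,160],[0.01,0,0,0,0,0,160],[0.01,0,0,0,0,0,160],[0.01,0,0,0,0,0,160],[0.01,0,0,0,0,0,160],[0,0,0,0,0,0,160]]
  ]
}}

```text
time: 8.2
ee_pos: [0.4965, -0.0621, 0.0009]
ee_rot: [[-0.1, 0.995, -0.001], [0.995, 0.1, 0.0], [0.0, -0.001, -1.0]]
wrist_force: [1.1, 5.6, 8.7]
gripper_width: 0.0416
finger_force: 21.3
```

```bash
python3 -c "
from h import *
to(0.5,0,.001,5.7)
for n in('side','top'): jig(n,(-150,-90,-10,10))
"
```

```text
t 8.2 pos [ 0.4965 -0.0621  0.0009] d_tool [ 0.0615  0.0097 -0.0001] d in goal axes [ 0.0615  0.0096 -0.0001] rv [-0.0006 -0.0003  0.0011] F [1.1 5.6 8.7] w 0.0416 grip 21.309405863285065
tcp jig 0.3 -211.9
-150 [(np.float64(-19.5), np.float64(-13.5)), (np.float64(-10.8), np.float64(-10.8)), (np.float64(-7.8), np.float64(19.9))]
-90 [(np.float64(-42.0), np.float64(-33.8)), (np.float64(-31.0), np.float64(-31.0)), (np.float64(-18.4), np.float64(-17.9)), (np.float64(-15.3), np.float64(20.0)), (np.float64(32.9), np.float64(46.9))]
-10 [(np.float64(-39.3), np.float64(-39.3)), (np.float64(-36.8), np.float64(-36.6)), (np.float64(-31.0), np.float64(-23.2)), (np.float64(-18.9), np.float64(-16.1)), (np.float64(-0.1), np.float64(20.7)), (np.float64(25.2), np.float64(30.9)), (np.float64(37.4), np.float64(37.4))]
10 [(np.float64(-40.6), np.float64(-40.6)), (np.float64(-35.1), np.float64(-35.1)), (np.float64(-30.0), np.float64(-24.3)), (np.float64(-20.1), np.float64(21.2)), (np.float64(25.4), np.float64(31.3)), (np.float64(40.6), np.float64(46.3))]
front 18.604359725984118
tcp jig 0.2 -211.9
-150 [(np.float64(-21.0), np.float64(5.4)), (np.float64(8.0), np.float64(20.9))]
-90 [(np.float64(-37.9), np.float64(-29.5)), (np.float64(-19.1), np.float64(21.1)), (np.float64(28.8), np.float64(41.2))]
-10 [(np.float64(-13.1), np.float64(19.7)), (np.float64(23.9), np.float64(32.1)), (np.float64(35.7), np.float64(35.7)), (np.float64(38.3), np.float64(41.0))]
10 [(np.float64(-5.5), np.float64(31.5)), (np.float64(37.2), np.float64(37.2)), (np.float64(40.1), np.float64(50.0)), (np.float64(53.1), np.float64(53.1)), (np.float64(55.6), np.float64(58.5))]
front 14.351480292168308
```

>>> {"name": "send_rows", "arguments": {
  "targets": [
    [[0.01,0,0,0,0,0,160],[0.01,0,0,0,0,0,160],[0.01,0,0,0,0,0,160],[0.005,0,0,0,0,0,160],[0,0,0,0,0,0,160]]
  ]
}}

```text
time: 8.93
ee_pos: [0.4931, -0.0276, 0.0009]
ee_rot: [[-0.1, 0.995, -0.001], [0.995, 0.1, 0.0], [0.0, -0.001, -1.0]]
wrist_force: [0.7, 5.8, 7.8]
gripper_width: 0.0415
finger_force: 21.3
```

>>> {"name": "send_rows", "arguments": {
  "targets": [
    [[0.002,0,0,0,0,0,160],[0.002,0,0,0,0,0,160],[0,0,0,0,0,0,160]]
  ]
}}

```text
time: 9.3
ee_pos: [0.4928, -0.0241, 0.0009]
ee_rot: [[-0.1, 0.995, -0.0], [0.995, 0.1, -0.0], [0.0, -0.0, -1.0]]
wrist_force: [1.2, -1.1, 6.9]
gripper_width: 0.0415
finger_force: 21.2
```

>>> {"name": "send_rows", "arguments": {
  "targets": [
    [[0.001,0,0,0,0,0,160],[0.001,0,0,0,0,0,160],[0,0,0,0,0,0,160]]
  ]
}}

```text
time: 9.68
ee_pos: [0.4926, -0.0222, 0.0009]
ee_rot: [[-0.1, 0.995, -0.0], [0.995, 0.1, -0.0], [-0.0, -0.0, -1.0]]
wrist_force: [0.9, -3.2, 7.1]
gripper_width: 0.0409
finger_force: 21.2
```

>>> {"name": "send_rows", "arguments": {
  "targets": [
    [[0.001,0,0,0,0,0,160],[0.001,0,0,0,0,0,160],[0,0,0,0,0,0,160]]
  ]
}}

```text
time: 10.05
ee_pos: [0.4934, -0.0213, 0.0009]
ee_rot: [[-0.1, 0.995, 0.001], [0.995, 0.1, -0.001], [-0.001, 0.001, -1.0]]
wrist_force: [3.7, -22.5, 0.7]
gripper_width: 0.0413
finger_force: 20.6
```

>>> {"name": "send_rows", "arguments": {
  "targets": [
    [[0,0,0,0,0,0,90],[0,0,0,0,0,0,90],[0,0,0,0,0,0,90],[0,0,0,0,0,0,90],[0,0,-0.03,0,0,0,90],[0,0,-0.04,0,0,0,90],[-0.03,0,-0.04,0,0,0,90],[-0.03,0,-0.01,0,0,0,90]]
  ]
}}

```text
time: 11.05
ee_pos: [0.5002, -0.0808, 0.1233]
ee_rot: [[-0.101, 0.995, 0.004], [0.995, 0.101, -0.001], [-0.001, 0.003, -1.0]]
wrist_force: [-0.1, 0.2, -0.1]
gripper_width: 0.0554
finger_force: 0.0
```

```bash
python3 -c "
from h import *
to(0.5,0,.001,5.7)
f=jig('side',(-200,-150,-90,-10,40))
cv2.imwrite('pics/s3.png',cv2.resize(f['frame'][160:320,240:400],None,fx=3.7,fy=3.7,interpolation=cv2.INTER_CUBIC))
P=cloud(f);X=(P[...,:2]*1000-J)@jx;Y=(P[...,:2]*1000-J)@jy;Z=P[...,2]*1000
m=(abs(X)<12)&(Z>9)&(Z<17)&(Y<-120)&(Y>-260);print('tail',np.percentile(Y[m],[0.5,2]))
"
```

```text
t 11.05 pos [ 0.5002 -0.0808  0.1233] d_tool [0.0806 0.0076 0.1222] d in goal axes [0.0804 0.0079 0.1223] rv [0.0034 0.0011 0.0014] F [-0.1  0.2 -0.1] w 0.0554 grip 0.0
tcp jig 2.6 -233.7
-200 [(np.float64(-19.3), np.float64(-18.7)), (np.float64(-16.2), np.float64(-10.3)), (np.float64(-7.8), np.float64(12.5)), (np.float64(15.0), np.float64(21.2))]
-150 [(np.float64(-19.5), np.float64(-10.8)), (np.float64(-7.8), np.float64(22.5))]
-90 [(np.float64(-41.7), np.float64(-28.7)), (np.float64(-18.4), np.float64(16.8)), (np.float64(19.5), np.float64(22.1)), (np.float64(32.8), np.float64(32.8)), (np.float64(35.4), np.float64(46.8))]
-10 [(np.float64(-39.3), np.float64(-36.8)), (np.float64(-34.3), np.float64(-34.3)), (np.float64(-31.3), np.float64(-23.2)), (np.float64(-18.6), np.float64(-17.9)), (np.float64(-0.1), np.float64(20.2)), (np.float64(24.8), np.float64(30.8)), (np.float64(42.5), np.float64(42.5))]
40 [(np.float64(-29.8), np.float64(-29.8)), (np.float64(-27.3), np.float64(20.8)), (np.float64(24.9), np.float64(30.8)), (np.float64(40.5), np.float64(59.9))]
front 48.12871667797284
tail [-208.92875953 -207.60696618]
```

View pics/s3.png

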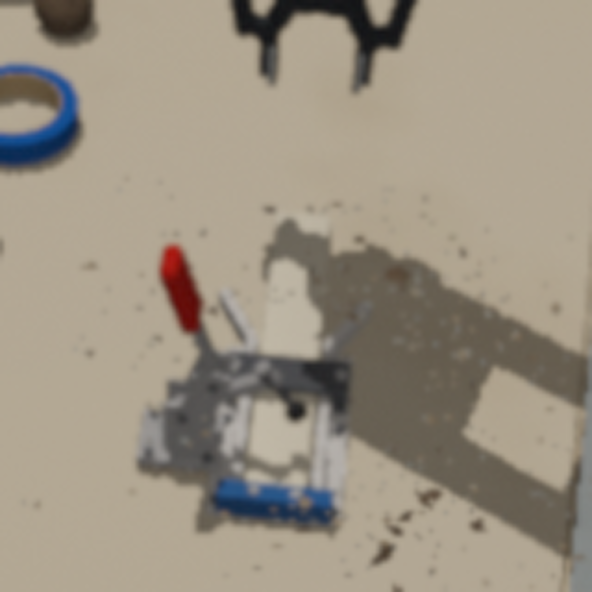

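The strip lies under the bridge against the blue stop, around (280,470) in the crop, and the handle is still up at (180,290). The tail at y≈−209 matches home. I'll nudge the tail with shut fingers to make sure it is seated.

>>> {"name": "send_rows", "arguments": {
  "targets": [
    [[-0.018,-0.0026,0,0,0,0,255],[0,0,0.01,0,0,0,255],[0,0,0.02,0,0,0,255],[0,0,0.03,0,0,0,255],[0,0,0.03,0,0,0,255],[0,0,0.02,0,0,0,255],[0,0,0.007,0,0,0,255],[0,0,0,0,0,0,255]]
  ]
}}

```text
time: 12.1
ee_pos: [0.4975, -0.0979, 0.0032]
ee_rot: [[-0.1, 0.995, -0.002], [0.995, 0.1, 0.0], [0.001, -0.001, -1.0]]
wrist_force: [-0.8, 0.1, 0.5]
gripper_width: 0.0001
finger_force: 0.0
```

>>> {"name": "send_rows", "arguments": {
  "targets": [
    [[0.008,0,0,0,0,0,255],[0.008,0,0,0,0,0,255],[0.006,0,0,0,0,0,255],[0.002,0,0,0,0,0,255],[0,0,0,0,0,0,255]]
  ]
}}

```text
time: 12.72
ee_pos: [0.4958, -0.0743, 0.0039]
ee_rot: [[-0.1, 0.995, 0.0], [0.995, 0.1, -0.0], [-0.0, 0.0, -1.0]]
wrist_force: [0.4, -1.0, -0.9]
gripper_width: -0.0004
finger_force: 0.0
```

```bash
python3 -c "
from h import *
p=get_state()['ee_pos'][:2]*1000-J;print(p@jx,p@jy);to(.5,0,.006,5.7)"
```

```text
-1.6347480980903584 -223.84156342158664
t 12.72 pos [ 0.4958 -0.0743  0.0039] d_tool [ 0.0735  0.0116 -0.0021] d in goal axes [ 0.0735  0.0116 -0.0021] rv [0.0001 0.0001 0.0007] F [ 0.4 -1.  -0.9] w -0.0004 grip 0.0
```

>>> {"name": "send_rows", "arguments": {
  "targets": [
    [[0.001,0,0,0,0,0,255],[0.001,0,0,0,0,0,255],[0,0,0,0,0,0,255]]
  ]
}}

```text
time: 13.1
ee_pos: [0.4964, -0.0733, 0.0039]
ee_rot: [[-0.1, 0.995, 0.002], [0.995, 0.1, -0.001], [-0.001, 0.002, -1.0]]
wrist_force: [0.7, -12.4, -0.6]
gripper_width: -0.0002
finger_force: 5.6
```

>>> {"name": "send_rows", "arguments": {
  "targets": [
    [[0.001,0,0,0,0,0,255],[0.0005,0,0,0,0,0,255],[0,0,0,0,0,0,255]]
  ]
}}

```text
time: 13.48
ee_pos: [0.4973, -0.073, 0.0042]
ee_rot: [[-0.1, 0.995, 0.004], [0.995, 0.1, -0.002], [-0.002, 0.003, -1.0]]
wrist_force: [1.5, -26.8, -0.6]
gripper_width: 0.0003
finger_force: 14.0
```

Seated: stiff contact, no further travel. Now I'll retreat, rise, and go over to the channel side of the handle.

>>> {"name": "send_rows", "arguments": {
  "targets": [
    [[-0.02,0,0,0,0,0,255],[0,0,-0.04,0,0,0,255],[0,0,-0.05,0,0,0,255],[0,0,-0.05,0,0,0,255],[0,0,-0.05,0,0,0,255],[0,0,-0.05,0,0,0,255],[0,0,0,0,0,0,255]]
  ]
}}

```text
time: 14.35
ee_pos: [0.4993, -0.0915, 0.2475]
ee_rot: [[-0.099, 0.995, 0.006], [0.995, 0.099, -0.002], [-0.002, 0.006, -1.0]]
wrist_force: [0.8, -1.1, 0.4]
gripper_width: 0.0002
finger_force: 0.0
```

>>> {"name": "send_rows", "arguments": {
  "targets": [
    [[0.04,0.006,0,0,0,0,255],[0.04,0.006,0,0,0,0,255],[0.04,0.006,0,0,0,0,255],[0.04,0.006,0,0,0,0,255],[0.04,0.006,0,0,0,0,255],[0.04,0.006,0,0,0,0,255],[0.02,0.003,0,0,0,0,255],[0,0,0,0,0,0,255]]
  ]
}}

```text
time: 15.35
ee_pos: [0.51, 0.1723, 0.2431]
ee_rot: [[-0.101, 0.995, -0.001], [0.995, 0.101, -0.0], [-0.0, -0.001, -1.0]]
wrist_force: [-0.2, -0.1, 0.2]
gripper_width: 0.0002
finger_force: 0.0
```

```bash
python3 -c "
from h import *
q=(J+38*jx+22*jy)/1000;to(q[0],q[1],.165,5.7)
for n in('side','top'):
  f=grab_frame(n);P=cloud(f);h=cv2.cvtColor(f['frame'],cv2.COLOR_BGR2HSV)
  m=((h[...,0]<8)|(h[...,0]>172))&(h[...,1]>140)&(np.hypot(P[...,0]-.54,P[...,1]-.175)<.06)&(P[...,2]>.08)
  q=P[m];
  if len(q): print(n,len(q),'x',np.percentile((q[:,:2]*1000-J)@jx,[2,50,98]),'y',np.percentile((q[:,:2]*1000-J)@jy,[2,50,98]),'z',np.percentile(q[:,2],[2,50,98]))
cv2.imwrite('pics/s4.png',cv2.resize(grab_frame('side')['frame'][160:320,220:400],None,fx=3.3,fy=3.3,interpolation=cv2.INTER_CUBIC))
"
```

```text
t 15.35 pos [0.51   0.1723 0.2431] d_tool [0.0019 0.0011 0.0781] d in goal axes [0.0019 0.001  0.0781] rv [-0.001   0.0003  0.002 ] F [-0.2 -0.1  0.2] w 0.0002 grip 0.0
side 135 x [59.15427327 70.09171686 81.20120012] y [16.3709293  33.63485329 39.46978255] z [0.14050362 0.16912751 0.1862356 ]
```

View pics/s4.png

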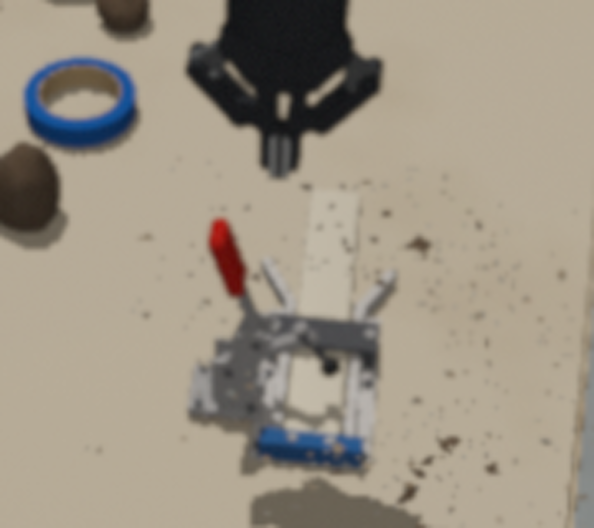

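The handle is where predicted, at (228,258) in this crop. The fingers at (280,155) are high above and clear. Next: descend beside the handle, then follow the arc.

>>> {"name": "send_rows", "arguments": {
  "targets": [
    [[0.004,0.001,0.03,0,0,0,255],[0,0,0.03,0,0,0,255],[0,0,0.016,0,0,0,255],[0,0.006,0,0,0,0,255],[0,0.006,0,0,0,0,255],[0,0.008,0.001,0,0,0,255],[0,0.009,0.002,0,0,0,255],[0,0,0,0,0,0,255]]
  ]
}}

```text
time: 16.5
ee_pos: [0.5406, 0.1788, 0.1648]
ee_rot: [[-0.1, 0.995, 0.001], [0.995, 0.1, 0.0], [0.0, 0.001, -1.0]]
wrist_force: [0.1, 0.1, 0.5]
gripper_width: -0.0001
finger_force: 0.0
```

```bash
cat >> h.py <<'E'
def red():
    p=get_state()['ee_pos']*1000;print('tcp jig',(p[:2]-J)@jx,(p[:2]-J)@jy,p[2],get_state()['wrist_force'].round(1))
    for n in('side','top'):
        f=grab_frame(n);P=cloud(f);h=cv2.cvtColor(f['frame'],cv2.COLOR_BGR2HSV)
        m=((h[...,0]<8)|(h[...,0]>172))&(h[...,1]>140)&(np.hypot(P[...,0]-.56,P[...,1]-.175)<.09)&(P[...,2]>.05)
        q=P[m]
        if len(q):
            x=(q[:,:2]*1000-J)@jx-46;z=q[:,2]*1000-82
            print(n,len(q),'x',np.percentile(x+46,[2,50,98]).round(),'z',np.percentile(z+82,[2,50,98]).round(),'phi~',np.median(np.arctan2(x,z)).round(2))
E
python3 -c "
from h import *
red()"
```

```text
tcp jig 68.05667424099943 23.596769632426476 164.79851144656982 [0.1 0.1 0.5]
side 138 x [67. 82. 95.] z [136. 165. 181.] phi~ 0.41
```

>>> {"name": "send_rows", "arguments": {
  "targets": [
    [[0,0.01,0.005,0,0,0,255],[0,0.008,0.005,0,0,0,255],[0,0.007,0.006,0,0,0,255],[0,0.006,0.006,0,0,0,255],[0,0.006,0.007,0,0,0,255],[0,0.005,0.007,0,0,0,255],[0,0.004,0.008,0,0,0,255],[0,0,0,0,0,0,255]]
  ]
}}

```text
time: 17.6
ee_pos: [0.5853, 0.1832, 0.12]
ee_rot: [[-0.1, 0.995, -0.001], [0.995, 0.1, -0.0], [-0.0, -0.001, -1.0]]
wrist_force: [0.5, -0.1, -0.1]
gripper_width: 0.0001
finger_force: 0.0
```

```bash
python3 -c "
from h import *
red()"
```

```text
tcp jig 113.01854943459207 23.472674669490576 120.02715988520912 [ 0.5 -0.1 -0.1]
side 162 x [ 96. 125. 144.] z [106. 118. 130.] phi~ 1.13
top 13 x [ 75.  96. 103.] z [106. 110. 309.] phi~ 1.08
```

>>> {"name": "send_rows", "arguments": {
  "targets": [
    [[0,0.003,0.008,0,0,0,255],[0,0.002,0.008,0,0,0,255],[0,0.001,0.006,0,0,0,255],[0,0,0.005,0,0,0,255],[0,0,0.003,0,0,0,255],[0,0,0,0,0,0,255]]
  ]
}}

```text
time: 18.45
ee_pos: [0.5913, 0.1838, 0.0905]
ee_rot: [[-0.1, 0.995, -0.001], [0.995, 0.1, -0.0], [-0.0, -0.001, -1.0]]
wrist_force: [-0.6, -0.9, 0.9]
gripper_width: 0.0001
finger_force: 0.0
```

>>> {"name": "send_rows", "arguments": {
  "targets": [
    [[0,0,0.002,0,0,0,255],[0,0,0.002,0,0,0,255],[0,0,0,0,0,0,255]]
  ]
}}

```text
time: 18.82
ee_pos: [0.5914, 0.1839, 0.0867]
ee_rot: [[-0.1, 0.995, -0.0], [0.995, 0.1, -0.0], [-0.0, -0.0, -1.0]]
wrist_force: [-0.1, 0.4, 0.9]
gripper_width: 0.0001
finger_force: 0.0
```

```bash
python3 -c "
from h import *
red()"
```

```text
tcp jig 119.12771887112265 23.554577508875408 86.69780616473338 [-0.1  0.4  0.9]
side 148 x [101. 132. 151.] z [ 77.  84. 102.] phi~ 1.55
top 17 x [ 80.  99. 104.] z [ 80.  87. 285.] phi~ 1.49
```

Not yet at the hard stop; I'll keep pressing in small steps.

>>> {"name": "send_rows", "arguments": {
  "targets": [
    [[0,0,0.001,0,0,0,255],[0,0,0.001,0,0,0,255],[0,0,0,0,0,0,255]]
  ]
}}

```text
time: 19.3
ee_pos: [0.5917, 0.184, 0.0858]
ee_rot: [[-0.1, 0.995, 0.001], [0.995, 0.1, 0.0], [0.0, 0.001, -1.0]]
wrist_force: [-5.0, -1.5, 16.3]
gripper_width: -0.0
finger_force: 8.2
```

>>> {"name": "send_rows", "arguments": {
  "targets": [
    [[0,0,0.001,0,0,0,255],[0,0,0.0005,0,0,0,255],[0,0,0,0,0,0,255]]
  ]
}}

```text
time: 19.68
ee_pos: [0.5918, 0.184, 0.0854]
ee_rot: [[-0.1, 0.995, 0.001], [0.995, 0.1, 0.0], [0.0, 0.001, -1.0]]
wrist_force: [-9.2, -2.8, 34.9]
gripper_width: 0.0001
finger_force: 17.0
```

>>> {"name": "send_rows", "arguments": {
  "targets": [
    [[0,0,0.001,0,0,0,255],[0,0,0,0,0,0,255]]
  ]
}}

```text
time: 19.92
ee_pos: [0.5918, 0.184, 0.0851]
ee_rot: [[-0.1, 0.995, 0.002], [0.995, 0.1, 0.0], [0.0, 0.002, -1.0]]
wrist_force: [-13.2, -3.6, 46.0]
gripper_width: -0.0
finger_force: 23.0
```

Hard stop reached, with stiff force and no travel. Retreat straight up and check.

>>> {"name": "send_rows", "arguments": {
  "targets": [
    [[0,0,-0.01,0,0,0,255],[0,0,-0.03,0,0,0,255],[0,0,-0.05,0,0,0,255],[0,0,-0.05,0,0,0,255],[-0.06,0,0,0,0,0,255],[-0.06,0,0,0,0,0,255],[-0.06,0,0,0,0,0,255],[0,0,0,0,0,0,255]]
  ]
}}

```text
time: 20.92
ee_pos: [0.6097, 0.0009, 0.2224]
ee_rot: [[-0.095, 0.995, 0.0], [0.995, 0.095, -0.001], [-0.001, 0.0, -1.0]]
wrist_force: [0.7, 0.5, -0.5]
gripper_width: -0.0001
finger_force: 0.0
```

```bash
python3 -c "
from h import *
red()
f=jig('side',(-150,))
P=cloud(f);X=(P[...,:2]*1000-J)@jx;Y=(P[...,:2]*1000-J)@jy;Z=P[...,2]*1000
m=(abs(X)<12)&(Z>9)&(Z<17)&(Y<-120)&(Y>-260);print('tail',np.percentile(Y[m],[0.5,2]))
cv2.imwrite('pics/s5.png',cv2.resize(f['frame'][160:320,220:400],None,fx=3.3,fy=3.3,interpolation=cv2.INTER_CUBIC))
"
```

```text
tcp jig 119.12891188153814 -160.36127521075045 222.3546262404855 [ 0.7  0.5 -0.5]
side 207 x [100. 125. 151.] z [77. 84. 88.] phi~ 1.55
top 238 x [ 99. 124. 151.] z [80. 84. 89.] phi~ 1.54
tcp jig 119.2 -156.0
-150 [(np.float64(-16.8), np.float64(-10.8)), (np.float64(-7.8), np.float64(2.8)), (np.float64(5.4), np.float64(22.4))]
front 48.62070993545811
tail [-208.95759324 -207.30100623]
```

View pics/s5.png

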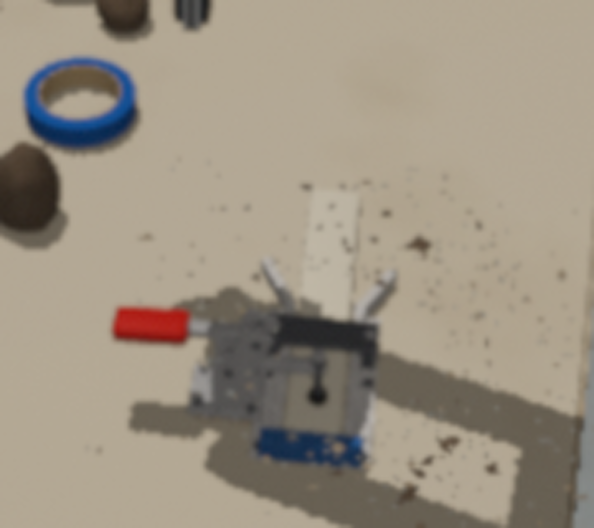

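The handle lies level at (150,325), the pad is down on the strip at (318,395), and the strip's tail hasn't moved. The robot is clear of everything.

```bash
python3 -c "
from station import *
print(job_done())"
```

```text
the job is handed in; nothing more can be done
None
```

The strip was slid flat along the table, under the bridge and up against the blue stop; the clamp was then pushed down to its end stop with the pad on the strip, the robot moved clear, and I handed the job in at about 21 s.

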